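# Open the jar of quail eggs in the jar clamp and hold its cap

## Task

On the egg-experiment table, brace the round glass jar standing in the jar clamp by swinging the clamp's raised bar down across its front until it rests in its catch. Then unscrew the tight yellow cap (anticlockwise seen from above), without turning or lifting the jar in the clamp, stop turning as soon as the threads let go, and lift the cap straight off. Finish while still holding the cap level over the open mouth, its edge a finger's breadth or two above the rim, the bar still in its catch and everything else on the table left where it was.

Things in the scene. Friction and masses are not known exactly. Their poses are not given: they have to be found in the camera images.
- clamp: jar clamp fixed to the table: grey plate 166 (x) by 200 (y) by 10 mm; the jar stands at its middle (z 12 mm) against a rubber-faced V-block 60 mm high on the +x side; steel hinge clevis at the +y front corner (64 mm high), open-topped catch at the -y front corner (y -55 mm, 60 mm high). Origin: on the table under the jar's place; -x is the front (towards the robot at yaw 0), z up
- bar_hinge (a point): hinge axis of the bar, in the clamp's frame at x -50, y +62, z +52 mm; the axis runs along the clamp's x
- bar (a joint): bar's angle (rad) above level: 0 = level across the jar's front, in its catch (hard stop); starts at 0.7 to 1.25. Swings in the clamp's y-z plane, free end coming down on the -y side. Stiff hinge (0.16 N m): stays where left; push it right down: 1 to 2 N at the grip, up to about 15 N at the end, where its sprung rubber pad slides down the jar's front. Steel, 10 (x) by 14 mm, mid line through hinge
- bar_grip (a point): middle of the red round grip at the bar's free end (18 mm thick, 36 mm long along the bar, from 116 to 152 mm from the hinge axis; this point is 134 mm from it, on the bar's mid line)
- jar: clear round glass jar of quail eggs, 66 mm across, standing loose in the clamp, 0.26 to 0.43 kg; wall straight to 56 mm, shoulder 54 mm across at 70 mm, rim of the neck 91.5 mm above its foot. Unless the bar's pad presses it into the V-block it turns with the cap. Origin: middle of its foot, z up; the blank paper label faces its -x; its x lies along the clamp's x
- jar_mouth (a point): middle of the jar's mouth, at the height of the rim
- cap: yellow ribbed screw cap, 52 mm across, 22 mm high, 52 g; black pointer on top along its +x. Origin: middle of its lower edge. Tight: lower edge 4 mm above the shoulder, x within 0.1 rad of the jar's x. Needs 0.3 N m. Turned anticlockwise (yaw grows) it rises 1 mm and lifts off once its x is 0.90 to 1.70 rad from the jar's (aim for 1.3); farther, it runs into the next threads. Clockwise: a stop
- cap_top (a point): middle of the cap's top face, 22 mm above its lower edge
- cap_pointer (a point): outer end of the black pointer on the cap's top, 22 mm from the cap's axis along its +x; when the cap is tight it points away from the jar's label
- eggcup_red: red egg cup with an egg, 48 mm wide, 81 mm high, loose; origin under its middle
- eggcup_blue: blue egg cup with an egg, 49 mm wide, 81 mm high, loose; origin under its middle
- spare_jar: round glass jar with a black cap, 64 mm wide, 100 mm high, loose, not to be opened; origin under its middle
- bowl: white bowl, 124 mm wide, 50 mm high, loose; origin under its middle
- spoon: spoon lying on the table, loose; origin under it
Not all that is in view belongs to the job. Of the things that look like the cap, the larger one is meant.

How it is judged:
On the way, in this order (a step that is already met when the one before it is completed fails the run):
1. the bar rests in its catch with the cap still screwed on (value of joint bar below 0.05 rad and angle between the x axis of cap and the x axis of jar, either way round below 0.4 rad), for 0.2 s.
2. with the bar in its catch the cap is turned until the threads let go (value of joint bar below 0.06 rad and angle between the x axis of cap and the x axis of jar, either way round above 0.8 rad), for 0.1 s.
At the end, for the whole second after the job is handed in: cap held still and level (0.2 rad) by the gripper alone, lower edge 4 to 45 mm above the rim, within 15 mm of the mouth's middle, its x more than 0.7 rad from the jar's (not turned on past release); bar down (under 0.06 rad); jar upright on the pad, not turned in the clamp (0.25 rad) (z of cap in the frame of jar_mouth between 0.004 and 0.045 m and horizontal distance between cap and jar_mouth below 0.015 m and angle between cap's own z axis and vertical below 0.2 rad and angle between the x axis of cap and the x axis of jar, either way round above 0.7 rad and contact force between the fingers and cap above 1 N and contact force between cap and jar below 0.1 N and contact force between cap and clamp below 0.1 N and linear speed of cap below 0.02 m/s and value of joint bar below 0.06 rad and z of jar in the frame of clamp below 0.016 m and angle between jar's own z axis and vertical below 0.08 rad and horizontal distance between jar and clamp below 0.015 m and angle between the x axis of jar and the x axis of clamp, either way round below 0.25 rad); the arm keeps its last pose, push and grip.
It fails at once if the jar is turned in the clamp (angle between the x axis of jar and the x axis of clamp, either way round above 0.3 rad).
It fails at once if the jar is lifted off the clamp's pad (8 mm) (z of jar in the frame of clamp above 0.02 m).
It fails at once if the cap is turned on well past the point where the threads let go (over 2.1 rad from tight) (x of cap_pointer in the frame of jar below -0.011 m).
It fails at once if another thing on the table is moved (25 mm) (distance of any of eggcup_red, eggcup_blue, spare_jar, bowl, spoon from where it was at the start of the episode above 0.025 m).
It also fails if it takes over 54 s, if anything falls off the work surface, if the arm or the gripper's body presses on something with over 40 N, if the wrist force passes 120 N, or if a joint passes its speed limit or range.

## Robot

A 6-joint arm with a two-finger parallel gripper is mounted at the origin on the work surface. World frame = base frame: x ahead of the robot, y to its left, z up, the work surface at z = 0. Lengths are in m, angles in rad, forces in N, time in s.
With the tool pointing down it reaches from about 0.275 to 0.825 m from the base axis. Payload 4.9 kg.
Tool frame: the origin (TCP) lies at the very end of the fingers, on their centre line; the grasp point (between the pads) lies 19 mm behind it; x points along the fingers, y is the direction in which the jaws open and shut, and the axes are right-handed (so a half turn about x gives the same grasp; the last joint's range is limited). The gripper opens to 85 mm and grips with 20 to 120 N. Pads are 22 mm wide; open, the fingers measure 114 mm over their backs; the gripper's body (76 mm by 85 mm) begins 54 mm behind the grasp point. The pads swing forward as they close: fully open they stand 13 mm farther back than shut.
Start: joints at [-1.37, 0.326, -0.193, 1.052, 0, 1.437], TCP at [0.181, -0.519, 0.231] pointing down, gripper open.
Joint ranges: [-2.65, 2.65], [-0.97, 1.79], [-1.3, 1.35], [-1.93, 2.1], [-1.47, 1.37], [-3.14, 3.14]. Speed limits (rad/s): [2.57, 2.57, 3.14, 3.14, 3.14, 3.14].

## Interface

Orientations are given as a rotation vector (axis times angle).
In Python, from bench import bot gives the robot as it stands.
- The arm moves only by the tool arm_command, never from a script. Its argument "targets" is a list of rows, each a list of 2 entries, a list of its own where there are three numbers: the shift along the tool's x, y, z in cm, then the turn, a rotation vector about the tool's x, y, z in rad. A call has 1 to 12 rows; each row shifts and turns the commanded pose from where the row before left it, along the tool's axes as they then stand; what a row does not reach is not made up. A row lasts 1/10 s, in which the tool goes at most 50 mm and 8.59 degrees, less where a joint would pass 70% of its speed; a pose out of reach is approached as far as the arm can. A call is refused whole if a number of a shift passes 5 or a number of a turn 0.15, either way. A call with a gripper value outside its range is refused whole. "hand" is the finger opening in cm, from 0 to 8.54, set as the call begins (left out, the last holds). The fingers move at their own pace and stop on an object; "grip_force" is the grip in N (left out, the last holds). Time passes only in rows, so rows that do not move let the fingers close. It gives the time, the measured TCP pose, the force and the opening at its end, in the units of the state.
- bot.get_state(): the state, without advancing time (a new reading comes with each control period).
- bot.snapshot(name): name is "scene" or "top" or "wrist"; returns a dict with "img" (400x640x3 uint8, red, green, blue), "fovy" (degrees; the focal length in pixels is half the picture's height over the tangent of half this angle, whatever the lens; pixels are square), "cx", "cy" (the principal point, pixels), "R" (3x3) and "t" (3): a world point X has camera coordinates R X + t. Camera axes: x right, y down, z forward; pixel columns grow to the right and rows downward; lengths in m; the calibration is good to about 2 mm. A picture is of the moment at which its call begins. There is no depth.
- bot.job_done(): hands the job in, once; it reports no verdict.
The state is a dict: "time_s": time; "joint_positions": joint angles; "joint_vel": joint speeds; "joint_torque": joint torques, N m; "eef_pos": TCP position; "eef_rot": TCP orientation; "ft_force": force on the tool from outside, world axes, zero at the start; "moment": the same for the moment, N m; "opening": opening from 0.0 (shut) to 1.0 (fully open).
Only numpy, scipy, OpenCV 4.12 (cv2) and the standard library are available. Lean on these libraries where they do the work, as an engineer would, in place of code of your own. Each camera call takes 0.05 s, during which the arm holds its last target.

## Working session

There is one attempt and no reset: what is moved stays moved. The work goes in short steps, Python scripts to look and compute and a tool call to move; the robot and the scene stay as the last step left them, time stands still between calls to the robot, and variables do not carry over. Pictures are saved under pics/ and viewed, and the job is handed in when it is done.

Besides the shell and the picture viewer there is one more tool, called in YAML: its name, and indented under it one key for each argument. arm_command: Moves the arm, as the interface text tells. Its arguments: {"type":"object","properties":{"targets":{"type":"array","items":{"type":"array"}},"hand":{"type":"number"},"grip_force":{"type":"number"}},"required":["targets"]}

```bash
mkdir -p pics; ls
python3 - <<'E'
from bench import bot
import cv2, numpy as np
s=bot.get_state()
print({k:np.round(v,3).tolist() for k,v in s.items()})
for n in ["scene","top","wrist"]:
    d=bot.snapshot(n)
    cv2.imwrite(f"pics/{n}0.png",d["img"][:,:,::-1])
    print(n,d["fovy"],d["cx"],d["cy"],np.round(d["R"],4).tolist(),np.round(d["t"],4).tolist())
E
```

```text
pics
{'time_s': 0.0, 'joint_positions': [-1.37, 0.327, -0.194, 1.052, 0.0, 1.437], 'joint_vel': [-0.001, 0.0, -0.001, 0.001, 0.0, 0.001], 'joint_torque': [0.002, -44.34, 26.244, 0.016, 0.0, -0.0], 'eef_pos': [0.181, -0.519, 0.23], 'eef_rot': [2.041, 0.347, -2.041], 'ft_force': [-0.235, -0.58, 0.201], 'moment': [-0.094, -0.027, -0.0], 'opening': 0.997}
scene 46.52683485848857 314.7107416324851 193.57922328661118 [[0.5477, 0.8367, 0.0003], [0.5054, -0.3305, -0.7971], [-0.6668, 0.4367, -0.6039]] [-0.2764, -0.1534, 1.8066]
top 57.220293105048995 324.45393981212334 201.60119340365245 [[0.0174, -0.9992, -0.0363], [-0.9943, -0.0135, -0.1058], [0.1053, 0.0379, -0.9937]] [0.0325, 0.4651, 0.95]
wrist 67.77463056051451 319.1103215078212 199.0344990780653 [[0.3292, -0.9442, -0.0027], [-0.9073, -0.3172, 0.276], [-0.2615, -0.0884, -0.9611]] [-0.5495, -0.0373, 0.3799]
```

View pics/scene0.png

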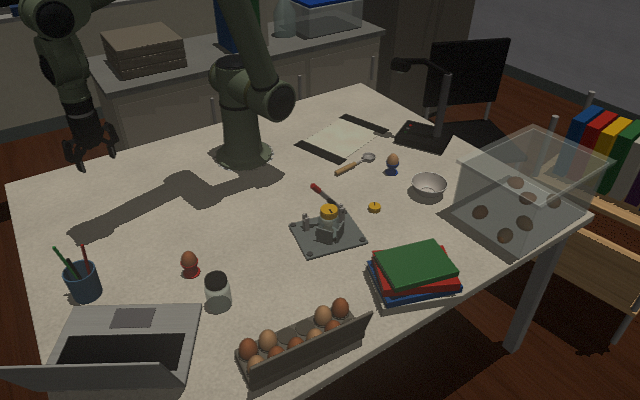

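View pics/top0.png

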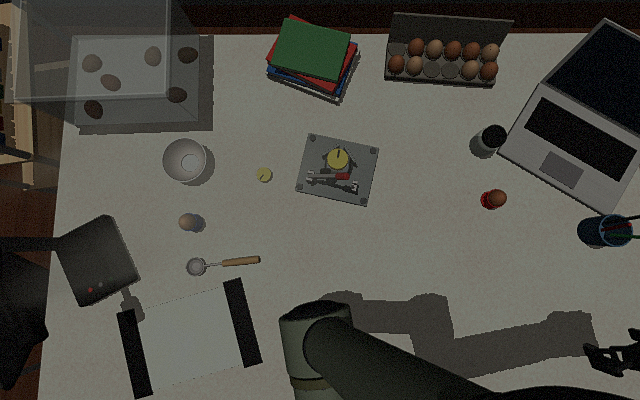

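View pics/wrist0.png

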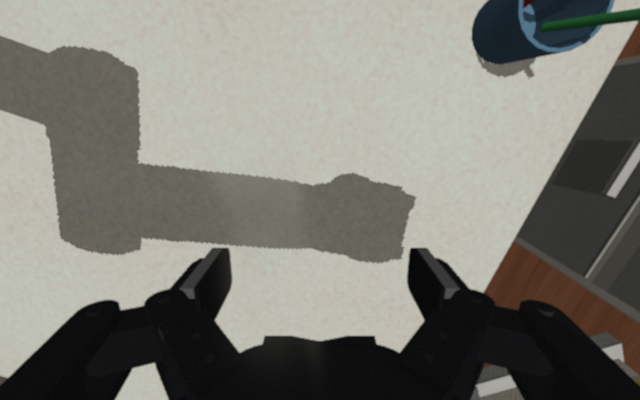

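```bash
cat > h.py <<'E'
from bench import bot
import cv2, numpy as np
from scipy.spatial.transform import Rotation as Rn
def f(d): return 200/np.tan(np.radians(d["fovy"])/2)
def ray(d,u,v):
    c=np.array([(u-d["cx"])/f(d),(v-d["cy"])/f(d),1]); R=np.array(d["R"]); t=np.array(d["t"])
    o=-R.T@t; r=R.T@c; return o,r/np.linalg.norm(r)
def onz(d,u,v,z):
    o,r=ray(d,u,v); return o+r*(z-o[2])/r[2]
def proj(d,X):
    X=np.atleast_2d(X); c=X@np.array(d["R"]).T+np.array(d["t"]); return np.c_[c[:,0]/c[:,2]*f(d)+d["cx"],c[:,1]/c[:,2]*f(d)+d["cy"]]
def tri(rs):
    A=np.zeros((3,3));b=np.zeros(3)
    for o,r in rs:
        P=np.eye(3)-np.outer(r,r);A+=P;b+=P@o
    return np.linalg.solve(A,b)
def snap(n,name=None,box=None,sc=1):
    d=bot.snapshot(n)
    if name:
        im=d["img"][:,:,::-1]
        if box: x0,y0,x1,y1=box; im=im[y0:y1,x0:x1]
        cv2.imwrite(f"pics/{name}.png",cv2.resize(np.ascontiguousarray(im),None,fx=sc,fy=sc,interpolation=cv2.INTER_CUBIC))
    return d
def st():
    s=bot.get_state(); print(s["time_s"],np.round(s["eef_pos"],4),np.round(Rn.from_rotvec(s["eef_rot"]).as_matrix(),3).tolist(),np.round(s["ft_force"],1),round(s["opening"],3),np.round(s["joint_positions"],3)); return s
E
python3 - <<'E'
from h import *
a=snap("scene","sc1",(270,170,400,270),6)
b=snap("top","tp1",(280,120,400,220),6)
for d in (a,b): print(-np.array(d["R"]).T@np.array(d["t"]))
for n,d in(("s",a),("t",b)):
    hsv=cv2.cvtColor(d["img"],cv2.COLOR_RGB2HSV)
    for c,lo,hi in(("yel",(20,120,80),(35,255,255)),("red",(170,120,60),(180,255,255)),("red0",(0,150,60),(6,255,255))):
        m=cv2.inRange(hsv,lo,hi); k,l,stt,ce=cv2.connectedComponentsWithStats(m)
        for i in range(1,k):
            if stt[i,4]>15: print(n,c,stt[i],ce[i].round(1))
E
```

```text
[ 1.43348584 -0.60838589  0.96886999]
[0.36187887 0.00269543 0.99447123]
s yel [602 116  31  21 305] [616.9 126. ]
s yel [320 203  18  17 199] [328.9 210.3]
s yel [369 202  12  11  85] [374.3 206.2]
s red0 [587 110  31  20 289] [602.2 119.6]
s red0 [311 184  10   8  29] [315.3 186.8]
s red0 [376 265  85  32 657] [422.2 285.8]
s red0 [191 267   9  12  28] [196.4 273.2]
t yel [327 149  21  20 312] [337.3 158.6]
t red0 [289  14  18   9  50] [296.1  17.9]
t red0 [266  39  12  22  72] [271.2  51.7]
t red0 [340  43  17  34 133] [348.7  55. ]
t red0 [296  74  40  18 195] [320.7  82.6]
t red0 [336 173  14   7  59] [342.8 175.7]
t red0 [481 189  14  13  33] [485.4 194.6]
```

View pics/sc1.png

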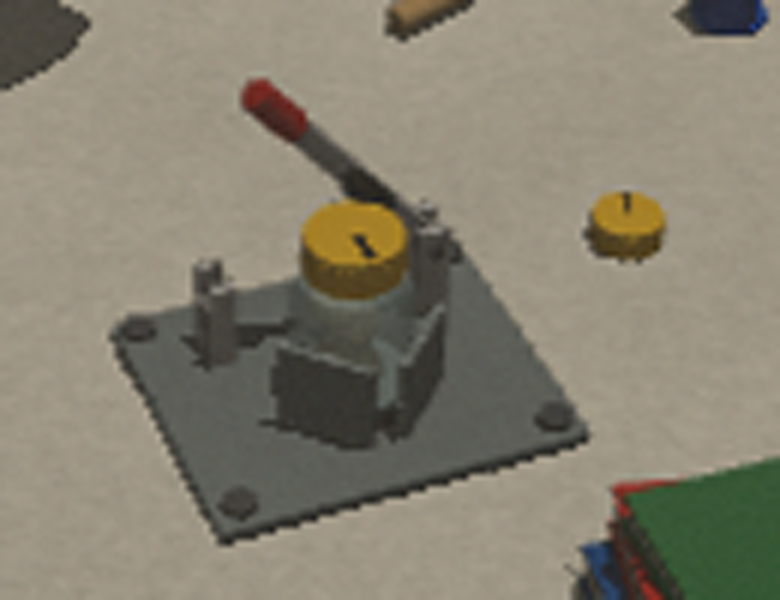

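View pics/tp1.png

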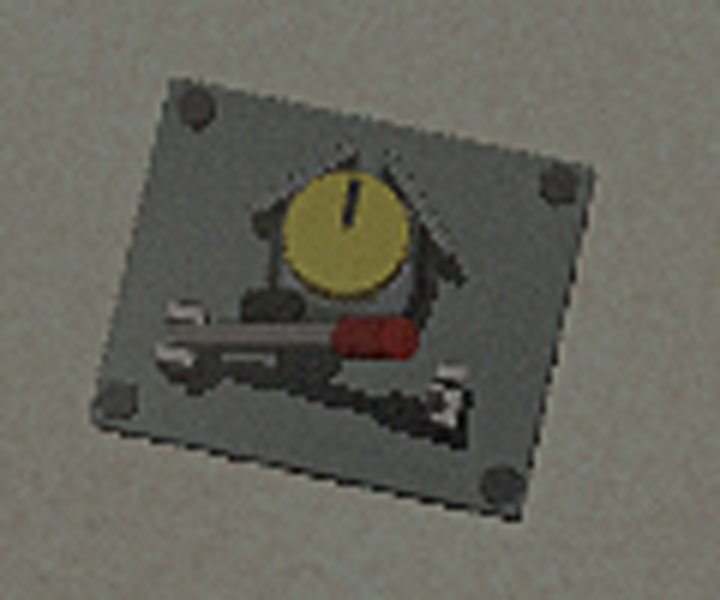

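Run:
```python
from h import *
d=bot.snapshot("top")
hsv=cv2.cvtColor(d["img"],cv2.COLOR_RGB2HSV)
px=[(280+u/6-.4,120+v/6-.4) for u,v in((172,80),(592,172),(520,520),(93,425))]
P=np.array([onz(d,*p,0.01) for p in px]); print(P.round(4),P.mean(0))
print([np.linalg.norm(P[i]-P[(i+1)%4]) for i in range(4)])
A=np.array([[83,100],[83,-100],[-83,-100],[-83,100]])/1000
H=(A.T@(P[:,:2]-P[:,:2].mean(0))); yaw=np.arctan2(H[0,1]-H[1,0],H[0,0]+H[1,1]); print("yaw",yaw)
# cap: top at 12+70+4+22=108
m=cv2.inRange(hsv[140:175,315:360],(18,90,60),(38,255,255))
cs=max(cv2.findContours(m,0,2)[0],key=cv2.contourArea); (u,v),r=cv2.minEnclosingCircle(cs); 
u+=315;v+=140;print("cap px",u,v,r,cv2.contourArea(cs)); print("cap xyz",onz(d,u,v,0.108))
s=bot.snapshot("scene")
c0=np.r_[P[:,:2].mean(0),0]; R=Rn.from_euler("z",yaw).as_matrix()
for q in(0.7,0.8,0.9,1.0,1.1,1.25):
    g=np.array([-.05,.062-.134*np.cos(q),.052+.134*np.sin(q)]); X=c0+R@g
    print(q,X.round(3),proj(d,X).round(1),proj(s,X).round(1))
print(proj(s,c0+R@np.array([[83,100,10],[83,-100,10],[-83,-100,10],[0,0,108],[-50,62,52]])/1 if 0 else c0+(np.array([[83,100,10],[83,-100,10],[-83,-100,10],[0,0,108],[-50,62,52]])/1000)@R.T))
```

```text
[[ 0.6562  0.0883  0.01  ]
 [ 0.6145 -0.1042  0.01  ]
 [ 0.4551 -0.0724  0.01  ]
 [ 0.4956  0.1206  0.01  ]] [0.55537183 0.00808117 0.01      ]
[np.float64(0.19692605121197915), np.float64(0.16258938043296006), np.float64(0.19722442535659), np.float64(0.1638323216865816)]
yaw -0.20506063647403064
cap px 337.0 158.5 10.735555648803711 323.0
cap xyz [0.5628504  0.00746968 0.108     ]
0.7 [ 0.498 -0.021  0.138] [[348.8 182.7]] [[307.5 192. ]]
0.8 [ 0.5   -0.012  0.148] [[345.1 181.2]] [[310.4 188.7]]
0.9 [ 0.502 -0.003  0.157] [[340.9 179.7]] [[313.5 185.5]]
1.0 [0.504 0.008 0.165] [[336.3 178.1]] [[317.  182.6]]
1.1 [0.507 0.019 0.171] [[331.3 176.5]] [[320.6 179.9]]
1.25 [0.51  0.038 0.179] [[323.2 174.2]] [[326.5 176.5]]
[[367.16130744 240.48294977]
 [304.96483137 257.80923689]
 [286.51483692 222.80685727]
 [326.42072725 206.63980012]
 [338.23007775 206.75034575]]
```

Run:
```python
from h import *
d=bot.snapshot("top"); s=bot.snapshot("scene")
def blob(d,box,lo,hi):
    x0,y0,x1,y1=box
    hsv=cv2.cvtColor(d["img"],cv2.COLOR_RGB2HSV)[y0:y1,x0:x1]; m=cv2.inRange(hsv,lo,hi)
    c=max(cv2.findContours(m,0,2)[0],key=cv2.contourArea); M=cv2.moments(m*1,True); b=cv2.boundingRect(c)
    return M["m10"]/M["m00"]+x0,M["m01"]/M["m00"]+y0,(b[0]+x0,b[1]+y0,b[2],b[3])
def both(pt,ps,nm):
    r=[ray(d,*pt),ray(s,*ps)]; X=tri(r); print(nm,X.round(4),"res px",(proj(d,X)-pt).round(1),(proj(s,X)-ps).round(1)); return X
g1=blob(d,(320,165,365,190),(0,110,40),(8,255,255)); g2=blob(s,(300,175,330,198),(0,110,40),(8,255,255)); print(g1,g2)
G=both(g1[:2],g2[:2],"grip")
# scene cap-top ellipse centre in crop (354,240) -> px
c=both((337,158.5),(270+354.5/6-.4,170+240/6-.4),"captop")
q=[((172,80),None),((592,172),(588,435)),((520,520),(222,543)),]
for a,b,n in(((592,172),(222,543),"+x-y"),((520,520),(113,333),"-x-y"),((172,80),(588,435),"+x+y")):
    both((280+a[0]/6-.4,120+a[1]/6-.4),(270+b[0]/6-.4,170+b[1]/6-.4),n)
```

```text
(342.26027397260276, 175.68493150684932, (335, 173, 15, 7)) (315.3859649122807, 187.66666666666666, (311, 183, 10, 10))
grip [ 0.5123 -0.0043  0.1559] res px [[-0.5 -0.3]] [[-0.5  0. ]]
captop [0.5647 0.0085 0.1027] res px [[-0.4 -0.2]] [[-0.4  0.1]]
+x-y [ 6.178e-01 -1.040e-01  3.000e-04] res px [[-0.5 -0.3]] [[-0.5  0. ]]
-x-y [ 0.457  -0.071   0.0018] res px [[-0.8 -0.4]] [[-0.8  0. ]]
+x+y [0.6584 0.0894 0.0041] res px [[-0.2 -0.1]] [[-0.2  0. ]]
```

```bash
cat >> h.py <<'E'
def plan(target,yawd=0):
    s=bot.get_state(); R=Rn.from_rotvec(s["eef_rot"]).as_matrix(); p=np.array(s["eef_pos"])
    print("tool shift cm",(R.T@(np.array(target)-p)*100).round(2)); return R
E
python3 - <<'E'
from h import *
s=st(); plan([0.46,-0.03,0.30])
d=bot.snapshot("wrist"); R=Rn.from_rotvec(s["eef_rot"]).as_matrix()
C=-np.array(d["R"]).T@np.array(d["t"]); print("cam in tool",R.T@(C-np.array(s["eef_pos"])), "axis in tool",R.T@np.array(d["R"])[2])
E
```

```text
0.45 [ 0.1808 -0.5194  0.2312] [[-0.0, 0.329, -0.944], [0.0, -0.944, -0.329], [-1.0, -0.0, -0.0]] [ 0.1 -0.2  0.1] 1.002 [-1.37   0.326 -0.193  1.052  0.     1.437]
tool shift cm [ -6.87 -37.05 -42.46]
cam in tool [-0.14340103  0.00076546 -0.0693377 ] axis in tool [ 9.61079905e-01 -8.79032656e-04  2.76269150e-01]
```

arm_command:
  targets:
    - [[-0.6, -3.1, -3.5], [0, 0, 0]]
    - [[-0.6, -3.1, -3.5], [0, 0, 0]]
    - [[-0.6, -3.1, -3.5], [0, 0, 0]]
    - [[-0.6, -3.1, -3.5], [0, 0, 0]]
    - [[-0.6, -3.1, -3.5], [0, 0, 0]]
    - [[-0.6, -3.1, -3.5], [0, 0, 0]]
    - [[-0.6, -3.1, -3.5], [0, 0, 0]]
    - [[-0.6, -3.1, -3.5], [0, 0, 0]]
    - [[-0.6, -3.1, -3.5], [0, 0, 0]]
    - [[-0.6, -3.1, -3.5], [0, 0, 0]]
    - [[-0.6, -3.1, -3.5], [0, 0, 0]]
    - [[0, 0, 0], [0, 0, 0]]
  hand: 8.5

```text
time_s: 1.7
eef_pos: [0.4345, -0.0666, 0.2982]
eef_rot: [2.038, 0.353, -2.032]
ft_force: [0.4, -0.8, 0.4]
opening: 0.998
```

Run:
```python
from h import *
s=st(); plan([0.53,0.008,0.30])
```

```text
1.7 [ 0.4345 -0.0666  0.2982] [[0.003, 0.337, -0.942], [0.001, -0.942, -0.337], [-1.0, 0.0, -0.003]] [ 0.4 -0.8  0.4] 0.998 [-3.220e-01  7.700e-02 -3.350e-01  1.157e+00  2.000e-03  2.477e+00]
tool shift cm [ -0.15  -3.81 -11.5 ]
```

arm_command:
  targets:
    - [[0, -1.0, -3.5], [0, 0, 0]]
    - [[0, -1.0, -3.5], [0, 0, 0]]
    - [[0, -1.0, -3.5], [0, 0, 0]]
    - [[0, -0.8, -3.5], [0, 0, 0]]
    - [[0, 0, 0], [0, 0, 0]]
    - [[0, 0, 0], [0, 0, 0]]
  hand: 0

```text
time_s: 2.3
eef_pos: [0.5518, 0.0106, 0.2966]
eef_rot: [2.038, 0.345, -2.042]
ft_force: [-0.9, -0.7, -1.1]
opening: 0.001
```

Run:
```python
from h import *
s=st(); snap("wrist","w1")
```

```text
2.3 [0.5518 0.0106 0.2966] [[-0.002, 0.329, -0.944], [-0.0, -0.944, -0.329], [-1.0, -0.0, 0.002]] [-0.9 -0.7 -1.1] 0.001 [-1.140e-01  2.970e-01 -6.500e-02  1.210e+00 -1.000e-03  2.692e+00]
```

View pics/w1.png

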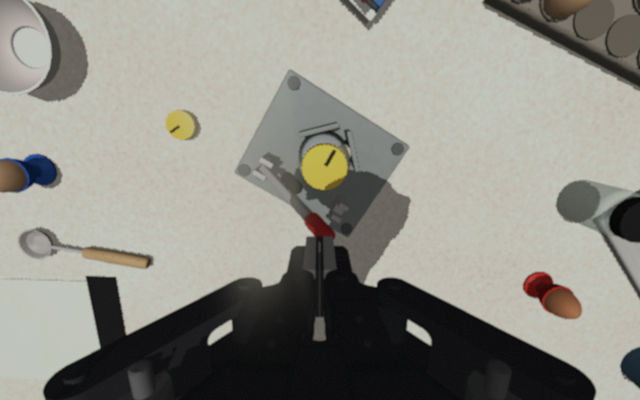

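Run:
```python
from h import *
d=snap("wrist","w2",(225,60,420,250),4)
px=np.array([(291,69.5),(409.5,147),(346,238),(235,172)])
P=np.array([onz(d,*p,0.01) for p in px]); print(P.round(4),P.mean(0))
print([np.linalg.norm(P[i]-P[(i+1)%4]).round(4) for i in range(4)])
A=np.array([[83,100],[83,-100],[-83,-100],[-83,100]])/1000
H=(A.T@(P[:,:2]-P[:,:2].mean(0))); print("yaw",np.arctan2(H[0,1]-H[1,0],H[0,0]+H[1,1]))
hsv=cv2.cvtColor(d["img"],cv2.COLOR_RGB2HSV); m=cv2.inRange(hsv[130:200,285:365],(18,90,150),(38,255,255))
c=max(cv2.findContours(m,0,2)[0],key=cv2.contourArea); print(cv2.boundingRect(c),cv2.minEnclosingCircle(c),cv2.fitEllipse(c))
```

```text
[[ 0.6574  0.0867  0.01  ]
 [ 0.6154 -0.1046  0.01  ]
 [ 0.4536 -0.0685  0.01  ]
 [ 0.498   0.122   0.01  ]] [0.55613243 0.00890284 0.01      ]
[np.float64(0.1959), np.float64(0.1658), np.float64(0.1956), np.float64(0.1632)]
yaw -0.22103099435151946
(16, 14, 47, 45) ((39.00489044189453, 35.746944427490234), 23.233854293823242) ((38.27976989746094, 35.105369567871094), (41.387939453125, 46.09864044189453), 62.45949935913086)
```

View pics/w2.png

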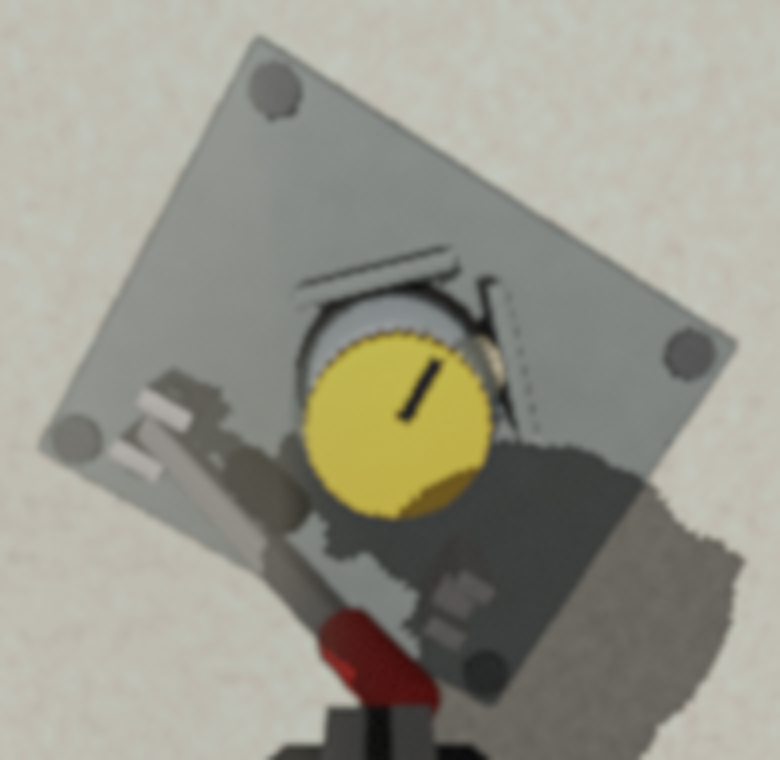

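Run:
```python
from h import *
d=bot.snapshot("wrist"); t=bot.snapshot("top"); s=bot.snapshot("scene")
print("cap wrist",onz(d,324.4,165.8,.108)," top",onz(t,337,158.5,.108)," sc",onz(s,328.7,209.6,.108))
print("tri",tri([ray(d,324.4,165.8),ray(t,337,158.5),ray(s,328.7,209.6)]), "w+s",tri([ray(d,324.4,165.8),ray(s,328.7,209.6)]))
# clevis tops in w2 crop: midpoint of two ears (150,433)->px
p=(225+150/4,60+433/4); print("clevis",onz(d,*p,.064))
for c in((0.557,0.0085,-.212),(0.562,.0085,-.212)):
    R=Rn.from_euler("z",c[2]).as_matrix(); X=np.r_[c[:2],0]+np.array([[-50,62,64],[-50,-55,60],[0,0,108],[-50,62-134*np.cos(.87),52+134*np.sin(.87)]])/1000@R.T
    print(X.round(4).tolist(),((proj(d,X)-[225,60])*4).round(0).tolist())
```

```text
cap wrist [0.56504408 0.00821128 0.108     ]  top [0.5628504  0.00746968 0.108     ]  sc [0.57046795 0.00585225 0.108     ]
tri [0.56455472 0.00827544 0.10287161] w+s [0.56498916 0.00858743 0.10333639]
clevis [0.52919832 0.07871028 0.064     ]
[[0.5212, 0.0796, 0.064], [0.4965, -0.0347, 0.06], [0.557, 0.0085, 0.108], [0.503, -0.0048, 0.1544]] [[140.0, 455.0], [448.0, 630.0], [387.0, 449.0], [368.0, 695.0]]
[[0.5262, 0.0796, 0.064], [0.5015, -0.0347, 0.06], [0.562, 0.0085, 0.108], [0.508, -0.0048, 0.1544]] [[145.0, 441.0], [453.0, 617.0], [393.0, 433.0], [374.0, 678.0]]
```

Run:
```python
from h import *
s=bot.get_state(); R=Rn.from_rotvec(s["eef_rot"]).as_matrix(); p=np.array(s["eef_pos"])
for q in(1.05,.9,.75,.6,.45,.3,.2,.1,.03):
    h=.138*np.cos(q)-.011*np.sin(q); X=np.array([.5287-.2104*h,.0792-.9776*h,.052+(h+.011)*np.tan(q)+.009/np.cos(q)])
    print(q,X.round(4),(R.T@(X-p)*100).round(2)); p=X
```

```text
1.05 [0.5163 0.0214 0.1923] [10.53 -2.21  2.95]
0.9 [0.5125 0.0038 0.1776] [1.48 1.54 0.94]
0.75 [ 0.509  -0.0122  0.1616] [1.6  1.39 0.85]
0.6 [ 0.506  -0.0261  0.1441] [1.75 1.21 0.74]
0.45 [ 0.5036 -0.0376  0.125 ] [1.91 1.01 0.61]
0.3 [ 0.5016 -0.0465  0.1046] [2.04 0.78 0.47]
0.2 [ 0.5007 -0.0509  0.0904] [1.42 0.38 0.23]
0.1 [ 0.5    -0.054   0.0758] [1.46 0.27 0.16]
0.03 [ 0.4997 -0.0553  0.0655] [1.04 0.12 0.07]
```

arm_command:
  targets:
    - [[2.6, -0.55, 0.75], [0, 0, 0]]
    - [[2.6, -0.55, 0.75], [0, 0, 0]]
    - [[2.6, -0.55, 0.75], [0, 0, 0]]
    - [[2.7, -0.55, 0.7], [0, 0, 0]]
    - [[0, 0, 0], [0, 0, 0]]
    - [[0.75, 0.75, 0.45], [0, 0, 0]]
    - [[0.75, 0.75, 0.45], [0, 0, 0]]
    - [[0, 0, 0], [0, 0, 0]]
  grip_force: 100

```text
time_s: 3.35
eef_pos: [0.5137, 0.0034, 0.1774]
eef_rot: [2.041, 0.342, -2.04]
ft_force: [0.2, -1.0, 0.2]
opening: 0.003
```

Run:
```python
from h import *
s=st(); snap("wrist","w3"); snap("scene","s3",(270,150,400,250),6)
```

```text
3.35 [0.5137 0.0034 0.1774] [[0.0, 0.327, -0.945], [-0.0, -0.945, -0.327], [-1.0, 0.001, -0.0]] [ 0.2 -1.   0.2] 0.003 [-0.137  0.304 -0.371  0.895 -0.     2.672]
```

View pics/w3.png

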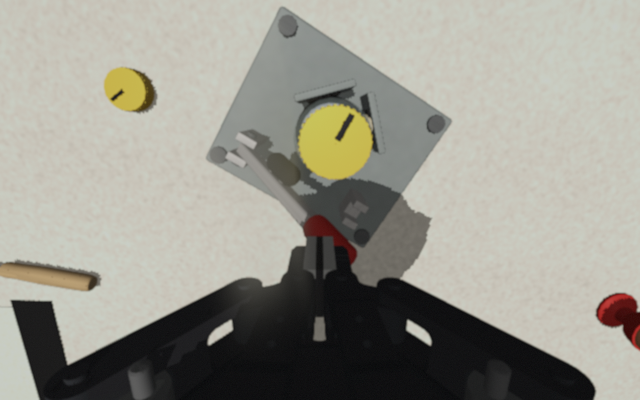

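View pics/s3.png

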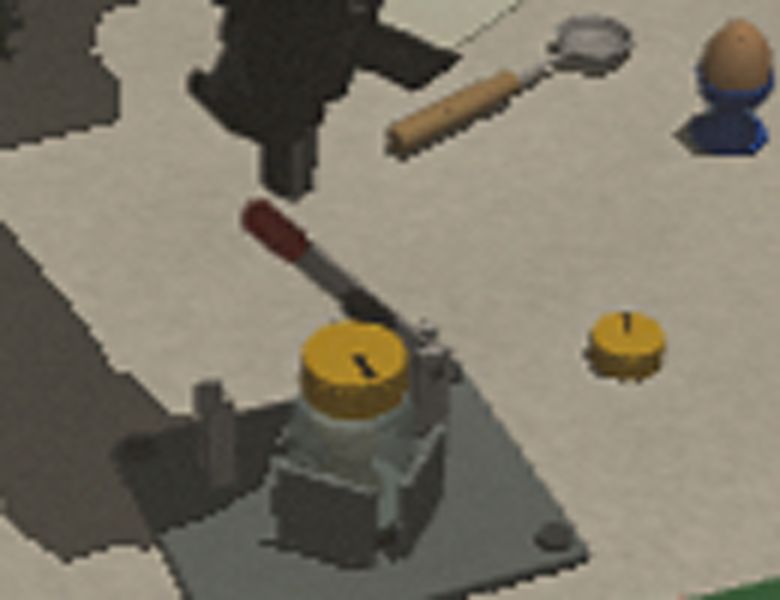

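arm_command:
  targets:
    - [[0.8, 0.7, 0.45], [0, 0, 0]]
    - [[0.8, 0.7, 0.45], [0, 0, 0]]
    - [[0.9, 0.6, 0.4], [0, 0, 0]]
    - [[0.9, 0.6, 0.4], [0, 0, 0]]
    - [[0.95, 0.5, 0.3], [0, 0, 0]]
    - [[0.95, 0.5, 0.3], [0, 0, 0]]
    - [[1.0, 0.4, 0.25], [0, 0, 0]]
    - [[1.0, 0.4, 0.25], [0, 0, 0]]
    - [[0, 0, 0], [0, 0, 0]]

```text
time_s: 4.35
eef_pos: [0.5004, -0.0461, 0.1028]
eef_rot: [2.039, 0.345, -2.043]
ft_force: [-0.0, 0.1, 0.5]
opening: -0.0
```

Run:
```python
from h import *
s=st(); snap("wrist","w4"); snap("scene","s4",(270,150,400,250),6)
```

```text
4.35 [ 0.5004 -0.0461  0.1028] [[-0.002, 0.328, -0.945], [0.0, -0.945, -0.328], [-1.0, -0.001, 0.002]] [-0.   0.1  0.5] -0.0 [-0.239  0.371 -0.493  0.709 -0.     2.569]
```

View pics/w4.png

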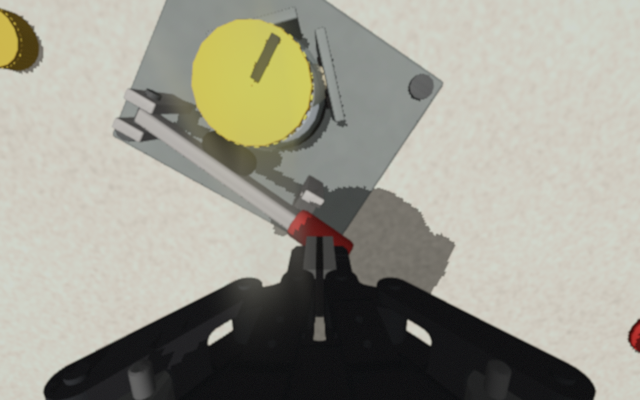

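View pics/s4.png

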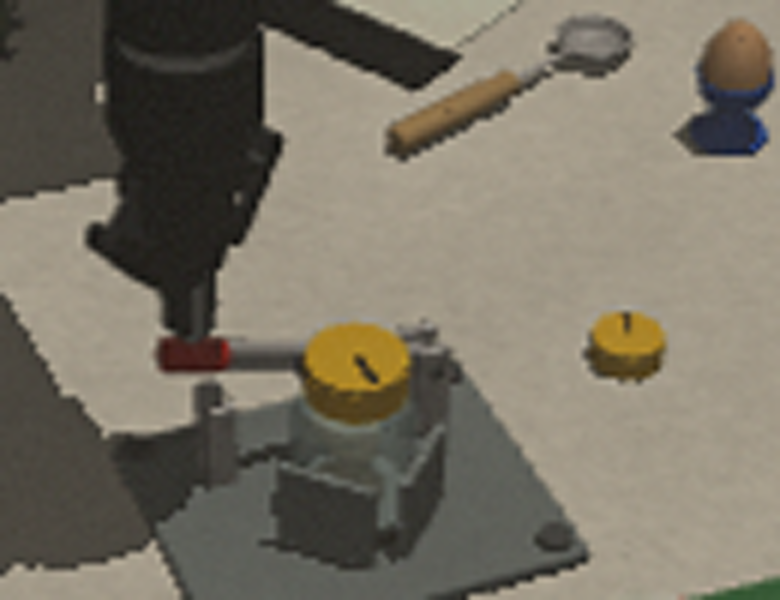

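Run:
```python
from h import *
s=bot.get_state(); d=snap("wrist","w5",(260,180,400,280),5)
R=Rn.from_rotvec(s["eef_rot"]).as_matrix(); p=np.array(s["eef_pos"])
for o in((0,0,0),(0,0,-.011),(0,.01,-.011),(0,-.01,-.011)): q=proj(d,p+R@np.array(o))[0]; print(o,q.round(1),((q-[260,180])*5).round(0))
for h in (.1,.12,.134,.15):
  print(h,proj(d,[.5287-.2104*h,.0792-.9776*h,.0995-(.0134-.1*h)*0])-[0,0])
```

```text
(0, 0, 0) [317.9 250.4] [289. 352.]
(0, 0, -0.011) [317.9 230.9] [289. 255.]
(0, 0.01, -0.011) [337.2 231. ] [386. 255.]
(0, -0.01, -0.011) [298.5 230.9] [193. 255.]
0.1 [[273.14385274 220.5378871 ]]
0.12 [[305.76622714 238.79289824]]
0.134 [[327.91752408 251.18844515]]
0.15 [[352.57316787 264.98538852]]
```

View pics/w5.png

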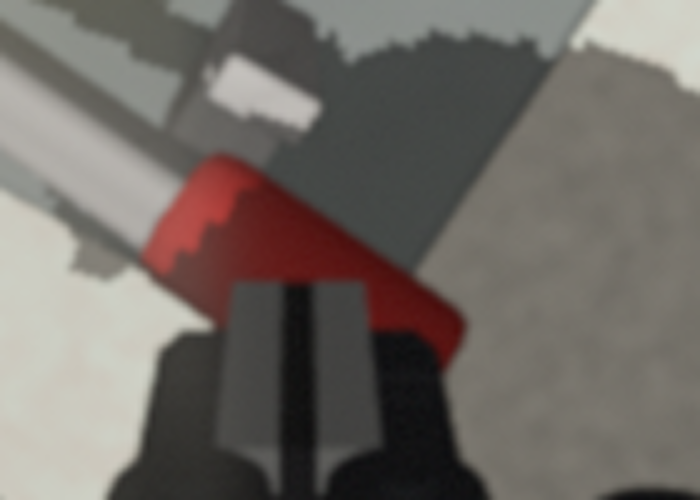

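arm_command:
  targets:
    - [[-0.4, 0, 0], [0, 0, 0]]
    - [[0, 0.4, -0.7], [0, 0, 0]]
    - [[0, 0, 0], [0, 0, 0]]
    - [[0.4, 0, 0], [0, 0, 0]]
    - [[0, 0, 0], [0, 0, 0]]

```text
time_s: 5.0
eef_pos: [0.5089, -0.0471, 0.1037]
eef_rot: [2.039, 0.345, -2.041]
ft_force: [0.1, 0.5, -0.2]
opening: 0.0
```

Run:
```python
from h import *
s=st(); snap("wrist","w6",(240,170,400,290),5)
```

```text
5.0 [ 0.5089 -0.0471  0.1037] [[-0.001, 0.329, -0.944], [0.0, -0.944, -0.329], [-1.0, -0.001, 0.001]] [ 0.1  0.5 -0.2] 0.0 [-0.237  0.383 -0.471  0.718 -0.     2.57 ]
```

View pics/w6.png

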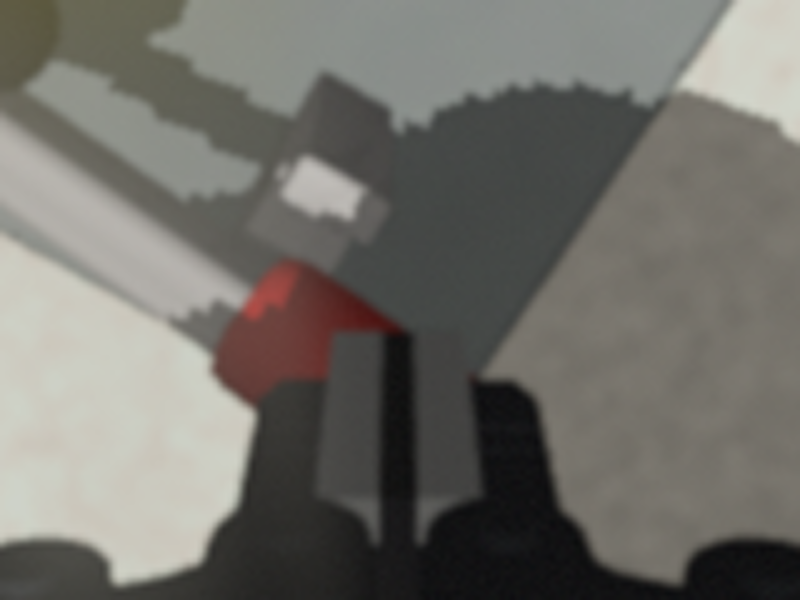

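arm_command:
  targets:
    - [[0.8, 0.2, 0.1], [0, 0, 0]]
    - [[0.8, 0.15, 0.1], [0, 0, 0]]
    - [[0.7, 0.1, 0.1], [0, 0, 0]]
    - [[0.5, 0.1, 0], [0, 0, 0]]
    - [[0, 0, 0], [0, 0, 0]]
    - [[0.3, 0, 0], [0, 0, 0]]
    - [[0, 0, 0], [0, 0, 0]]

```text
time_s: 5.75
eef_pos: [0.5077, -0.0532, 0.0728]
eef_rot: [2.039, 0.346, -2.041]
ft_force: [0.8, -0.2, -0.2]
opening: -0.0
```

Run:
```python
from h import *
s=st(); snap("wrist","w7",(240,170,400,290),5); snap("scene","s7",(270,150,400,250),6)
```

```text
5.75 [ 0.5077 -0.0532  0.0728] [[-0.001, 0.329, -0.944], [0.001, -0.944, -0.329], [-1.0, -0.001, 0.001]] [ 0.8 -0.2 -0.2] -0.0 [-0.249  0.424 -0.505  0.644  0.     2.558]
```

View pics/s7.png

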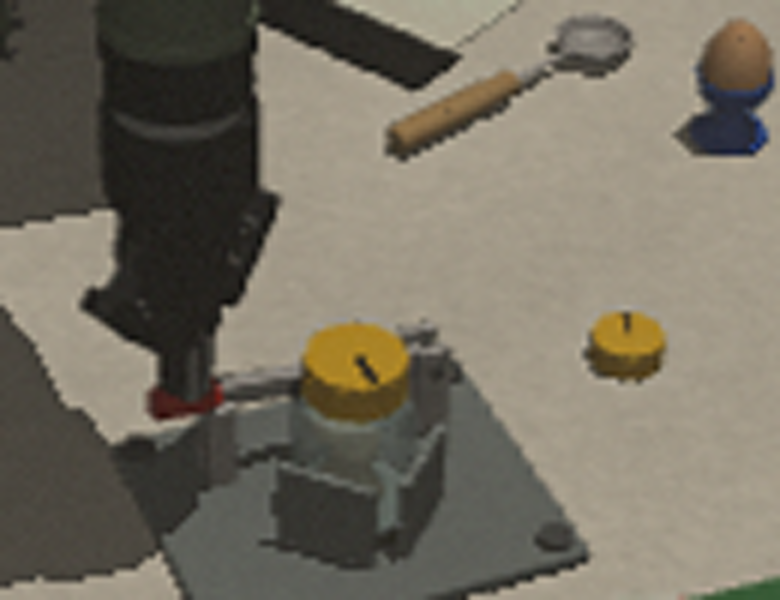

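View pics/w7.png

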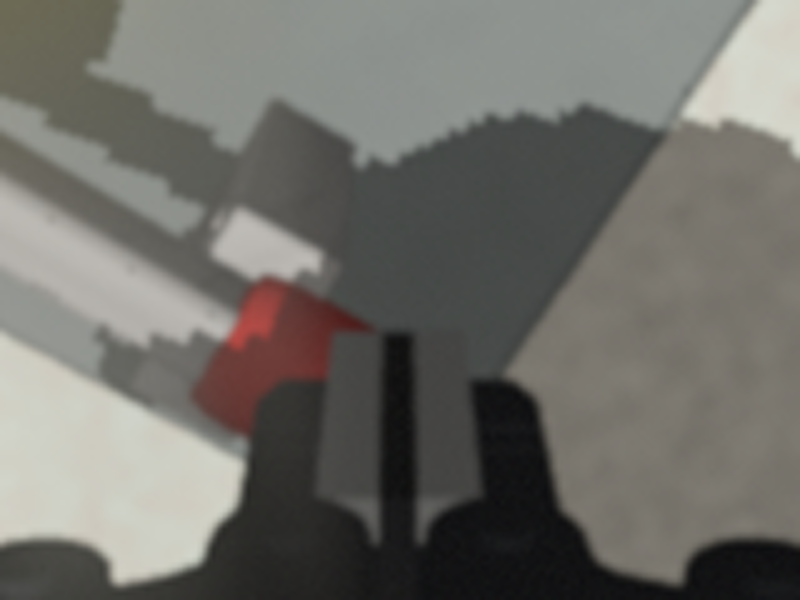

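arm_command:
  targets:
    - [[0.3, 0, 0], [0, 0, 0]]
    - [[0.3, 0, 0], [0, 0, 0]]
    - [[0.2, 0, 0], [0, 0, 0]]
    - [[0.2, 0, 0], [0, 0, 0]]
    - [[0, 0, 0], [0, 0, 0]]

```text
time_s: 6.35
eef_pos: [0.5083, -0.0534, 0.063]
eef_rot: [2.04, 0.345, -2.04]
ft_force: [0.1, 1.0, -0.1]
opening: -0.002
```

arm_command:
  targets:
    - [[0.2, 0, 0], [0, 0, 0]]
    - [[0, 0, 0], [0, 0, 0]]

```text
time_s: 6.55
eef_pos: [0.5083, -0.0533, 0.061]
eef_rot: [2.04, 0.345, -2.04]
ft_force: [-1.3, -1.3, 0.9]
opening: 0.008
```

Run:
```python
from h import *
s=st(); snap("wrist","w8",(200,120,400,290),4); snap("scene","s8",(270,150,400,250),6)
```

```text
6.55 [ 0.5083 -0.0533  0.061 ] [[-0.0, 0.329, -0.944], [0.0, -0.944, -0.329], [-1.0, -0.0, -0.0]] [-1.3 -1.3  0.9] 0.008 [-0.249  0.441 -0.516  0.615  0.     2.557]
```

View pics/s8.png

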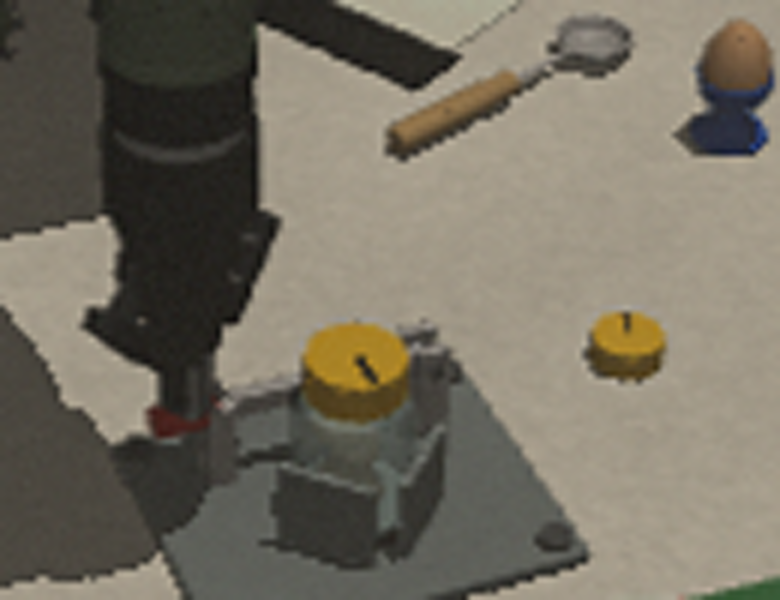

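View pics/w8.png

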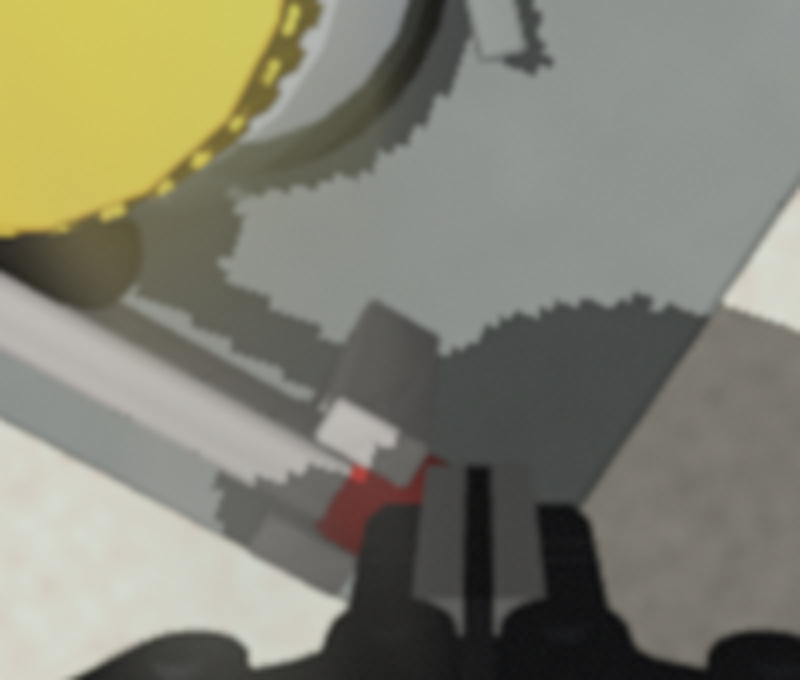

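arm_command:
  targets:
    - [[0.2, 0, 0], [0, 0, 0]]
    - [[0, 0, 0], [0, 0, 0]]

```text
time_s: 6.85
eef_pos: [0.5084, -0.0532, 0.0605]
eef_rot: [2.04, 0.345, -2.039]
ft_force: [-3.8, 0.7, 13.2]
opening: 0.004
```

arm_command:
  targets:
    - [[0.2, 0, 0], [0, 0, 0]]
    - [[0, 0, 0], [0, 0, 0]]

```text
time_s: 7.05
eef_pos: [0.5085, -0.0533, 0.06]
eef_rot: [2.041, 0.345, -2.038]
ft_force: [-7.5, 1.6, 27.7]
opening: -0.001
```

arm_command:
  targets:
    - [[-0.4, 0, 0], [0, 0, 0]]
    - [[-2, 0, 0], [0, 0, 0]]
    - [[-4, 0, 0], [0, 0, 0]]
    - [[-4, 0, 0], [0, 0, 0]]
    - [[0, 0, 0], [0, 0, 0]]

```text
time_s: 7.55
eef_pos: [0.5119, -0.0541, 0.1663]
eef_rot: [2.047, 0.341, -2.03]
ft_force: [1.6, 0.1, -0.1]
opening: 0.002
```

Run:
```python
from h import *
s=st(); snap("wrist","w9"); snap("scene","s9",(270,150,400,250),6)
```

```text
7.55 [ 0.5119 -0.0541  0.1663] [[0.009, 0.329, -0.944], [-0.002, -0.944, -0.329], [-1.0, 0.005, -0.008]] [ 1.6  0.1 -0.1] 0.002 [-0.249  0.31  -0.394  0.858  0.     2.557]
```

View pics/s9.png

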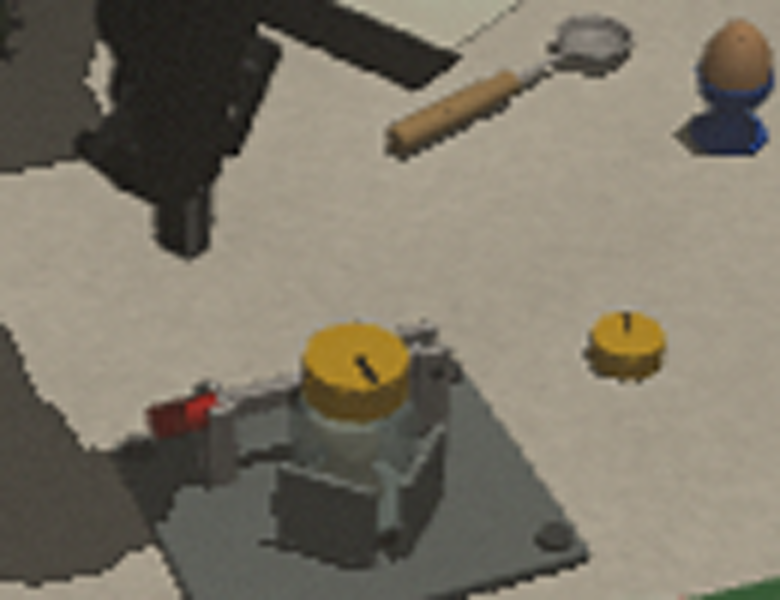

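View pics/w9.png

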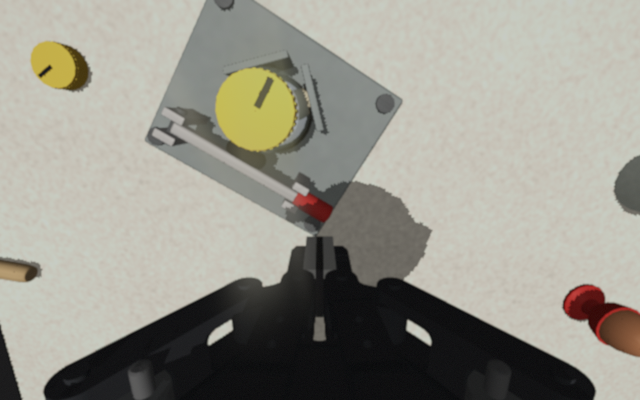

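Run:
```python
from h import *
s=snap("scene","s10",(285,200,330,240),16); t=bot.snapshot("top")
c=(0.568,.0075,-.212); R=Rn.from_euler("z",c[2]).as_matrix()
for q in(0,.05,.1,.15):
    L=np.array([[-50,62-r*np.cos(q)-9*sg*np.sin(q),52+r*np.sin(q)+sg*9*np.cos(q)] for r in(116,152) for sg in(1,-1)])/1000
    X=np.r_[c[:2],0]+L@R.T; print(q,((proj(s,X)-[285,200])*16).round(0).tolist())
X=np.r_[c[:2],0]+np.array([[-50,-55,60],[-50,62,64],[0,0,108]])/1000@R.T; print(((proj(s,X)-[285,200])*16).round(0).tolist())
```

```text
0 [[332.0, 245.0], [333.0, 317.0], [153.0, 289.0], [155.0, 361.0]]
0.05 [[330.0, 222.0], [335.0, 293.0], [150.0, 258.0], [157.0, 330.0]]
0.1 [[329.0, 199.0], [339.0, 269.0], [150.0, 227.0], [161.0, 298.0]]
0.15 [[330.0, 175.0], [345.0, 244.0], [151.0, 196.0], [167.0, 266.0]]
[[327.0, 250.0], [891.0, 96.0], [699.0, 143.0]]
```

View pics/s10.png

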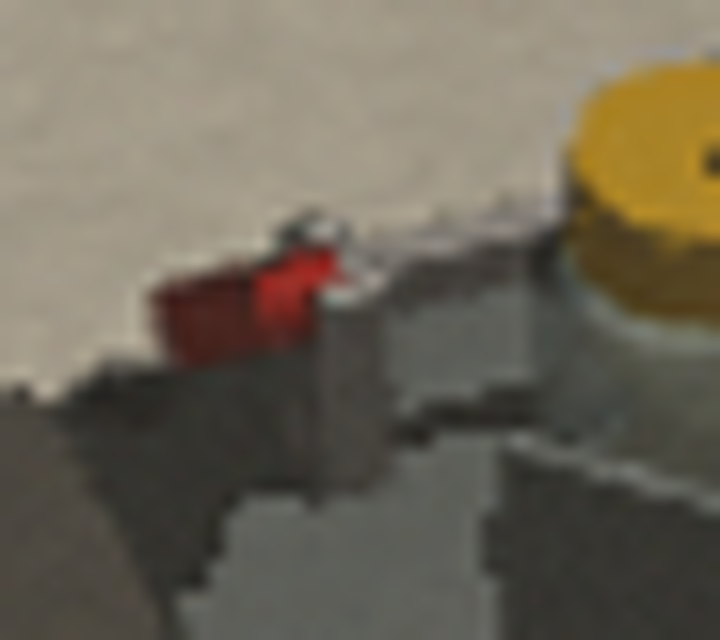

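arm_command:
  targets:
    - [[1.0, -2.0, 0.1], [0, 0, 0]]
    - [[2.2, -2.0, 0.1], [0, 0, 0]]
    - [[2.2, 0, 0], [0, 0, 0]]
    - [[0, 0, 0], [0, 0, 0]]
    - [[0, 0, 0], [0, 0, 0]]

```text
time_s: 8.25
eef_pos: [0.4923, -0.0162, 0.1064]
eef_rot: [2.038, 0.346, -2.043]
ft_force: [1.2, -0.2, -0.7]
opening: -0.004
```

Run:
```python
from h import *
s=st(); d=snap("wrist","w11")
```

```text
8.25 [ 0.4923 -0.0162  0.1064] [[-0.003, 0.329, -0.944], [0.001, -0.944, -0.329], [-1.0, -0.001, 0.003]] [ 1.2 -0.2 -0.7] -0.004 [-0.183  0.351 -0.513  0.71  -0.     2.624]
```

View pics/w11.png

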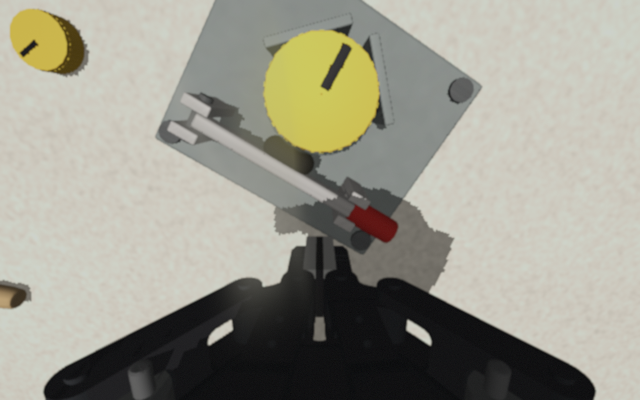

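```bash
cat >> h.py <<'E'
def capc(d,box=(230,10,420,180),z=.108,show=True):
    x0,y0,x1,y1=box; hsv=cv2.cvtColor(d["img"],cv2.COLOR_RGB2HSV)[y0:y1,x0:x1]
    m=cv2.inRange(hsv,(22,90,150),(35,255,255)); m=cv2.morphologyEx(m,cv2.MORPH_CLOSE,np.ones((5,5)))
    c=max(cv2.findContours(m,0,1)[0],key=cv2.contourArea); c=cv2.convexHull(c)[:,0,:]+[x0,y0]
    X=np.array([onz(d,u,v,z) for u,v in c])[:,:2]
    A=np.c_[2*X,np.ones(len(X))]; q=np.linalg.lstsq(A,(X**2).sum(1),rcond=None)[0]; r=np.sqrt(q[2]+q[0]**2+q[1]**2)
    return q[:2],r
E
python3 - <<'E'
from h import *
s=bot.get_state(); d=bot.snapshot("wrist")
R=Rn.from_rotvec(s["eef_rot"]).as_matrix(); p=np.array(s["eef_pos"])
c,r=capc(d); print("cap",c,r)
tip=onz(d,319.5,237,p[2]); print("tip front seen",tip, "expected",p+R@[0,0,-.011], "diff tool",R.T@(tip-p))
rel=R.T@(np.r_[c,.108]-tip); print("cap rel tip front in tool",rel)
e=p+R@(np.array([0,0,-.011])+rel); print("cap centre corrected",e)
# pointer
x0,y0,x1,y1=300,25,370,110; g=cv2.cvtColor(d["img"],cv2.COLOR_RGB2GRAY)[y0:y1,x0:x1]; m=(g<90).astype(np.uint8); m[:,:]=m*1
k,l,stt,ce=cv2.connectedComponentsWithStats(m); print(stt,ce+[x0,y0])
E
```

```text
cap [0.56612709 0.00792075] 0.026010312955631772
tip front seen [ 0.50073241 -0.01481707  0.10718309] expected [ 0.50366799 -0.01290275  0.10717517] diff tool [-5.79907370e-06  8.44426621e-04 -7.59864361e-03]
cap rel tip front in tool [-8.66763544e-04 -8.17893648e-06 -6.92343053e-02]
cap centre corrected [0.56906267 0.00983506 0.10799208]
[[   0    0   70   85 5334]
 [  31    2   19   11  110]
 [  61   15    9   22   97]
 [  20   22   29   45  409]] [[333.78458943  67.90644919]
 [341.79090909  31.8       ]
 [365.98969072  49.6185567 ]
 [334.400978    68.76772616]]
```

arm_command:
  targets:
    - [[-4, 0, 0], [0, 0, 0]]
    - [[-4, 0, -2.0], [0, 0, 0]]
    - [[-3.4, 0, -3.0], [0, 0, 0]]
    - [[0, 0.1, -2.9], [0, 0, 0]]
    - [[0, 0, 0], [0, 0, 0]]
    - [[0, 0, 0], [0, 0, 0]]
    - [[0, 0, 0], [0, 0, 0]]
  hand: 8.5

```text
time_s: 9.05
eef_pos: [0.567, 0.0084, 0.221]
eef_rot: [2.039, 0.345, -2.042]
ft_force: [0.0, -0.3, -0.4]
opening: 0.993
```

Run:
```python
from h import *
s=st(); d=snap("wrist","w12"); print(capc(d,(250,120,400,260)))
```

```text
9.05 [0.567  0.0084 0.221 ] [[-0.002, 0.328, -0.945], [0.0, -0.945, -0.328], [-1.0, -0.001, 0.002]] [ 0.  -0.3 -0.4] 0.993 [-0.115  0.366 -0.162  1.045 -0.     2.692]
(array([0.56943534, 0.01076575]), np.float64(0.022968080935539495))
```

arm_command:
  targets:
    - [[0, 0, 0], [-0.15, 0, 0]]
    - [[0, 0, 0], [-0.15, 0, 0]]
    - [[0, 0, 0], [-0.15, 0, 0]]
    - [[0, 0, 0], [-0.15, 0, 0]]
    - [[0, 0, 0], [-0.15, 0, 0]]
    - [[0, 0, 0], [-0.15, 0, 0]]
    - [[0, 0, 0], [-0.15, 0, 0]]
    - [[0, 0, 0], [-0.15, 0, 0]]
    - [[0, 0, 0], [0, 0, 0]]
    - [[0, 0, 0], [0, 0, 0]]

```text
time_s: 10.1
eef_pos: [0.5676, 0.0084, 0.2212]
eef_rot: [1.238, 1.191, -1.239]
ft_force: [-0.2, -0.1, -0.8]
opening: 0.998
```

Run:
```python
from h import *
s=st(); d=snap("wrist","w13"); print(capc(d,(250,120,400,260)))
```

```text
10.1 [0.5676 0.0084 0.2212] [[-0.001, 0.999, -0.04], [0.0, -0.04, -0.999], [-1.0, -0.001, -0.0]] [-0.2 -0.1 -0.8] 0.998 [-0.115  0.366 -0.161  1.044 -0.     1.495]
(array([0.56659336, 0.01040976]), np.float64(0.024762057584572547))
```

View pics/w12.png

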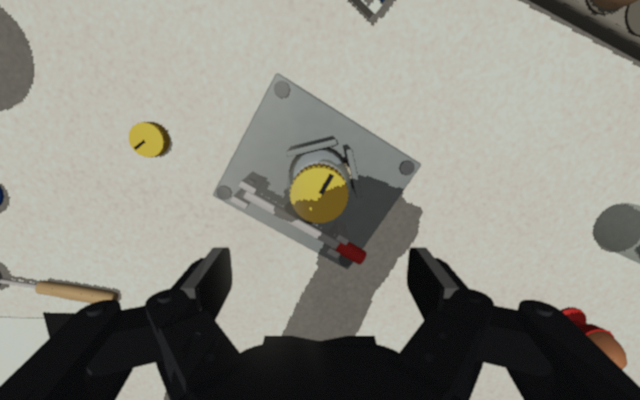

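View pics/w13.png

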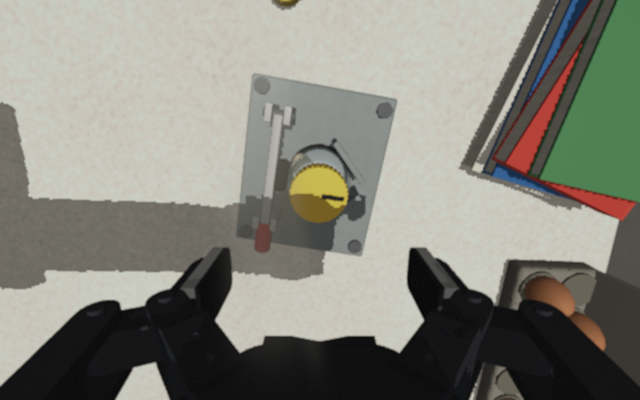

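Run:
```python
from h import *
for n in("w12","w13"):
    im=cv2.imread(f"pics/{n}.png"); hsv=cv2.cvtColor(im,cv2.COLOR_BGR2HSV)[140:245,270:370]
    m=cv2.inRange(hsv,(20,130,40),(34,255,255)); m=cv2.morphologyEx(m,cv2.MORPH_CLOSE,np.ones((7,7)))
    c=max(cv2.findContours(m,0,1)[0],key=cv2.contourArea); h=cv2.convexHull(c)
    b=cv2.boundingRect(h); print(n,b[0]+270,b[1]+140,b[2:],cv2.fitEllipse(h))
```

```text
w12 291 164 (57, 59) ((48.95647430419922, 53.49068069458008), (56.741703033447266, 58.17779541015625), 175.2728271484375)
w13 290 164 (59, 59) ((48.742431640625, 53.07358932495117), (57.19673156738281, 57.8914680480957), 157.6849822998047)
```

arm_command:
  targets:
    - [[3.5, 0, 0], [0, 0, 0]]
    - [[3.5, 0, 0], [0, 0, 0]]
    - [[3, 0, 0], [0, 0, 0]]
    - [[2, 0, 0], [0, 0, 0]]
    - [[2, 0, 0], [0, 0, 0]]
    - [[0, 0, 0], [0, 0, 0]]
    - [[0, 0, 0], [0, 0, 0]]
  grip_force: 70

```text
time_s: 10.85
eef_pos: [0.568, 0.0086, 0.0814]
eef_rot: [1.236, 1.192, -1.237]
ft_force: [0.3, -1.3, 0.3]
opening: 0.998
```

Run:
```python
from h import *
s=st(); snap("wrist","w14"); snap("scene","s14",(270,150,400,250),6)
```

```text
10.85 [0.568  0.0086 0.0814] [[-0.001, 0.999, -0.037], [0.0, -0.037, -0.999], [-1.0, -0.001, -0.0]] [ 0.3 -1.3  0.3] 0.998 [-0.115  0.5   -0.342  0.729 -0.     1.493]
```

View pics/w14.png

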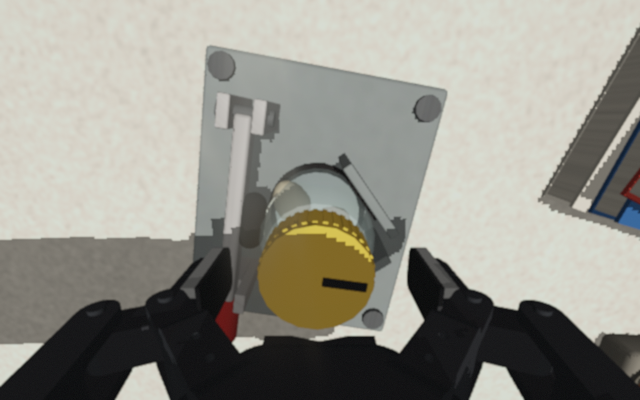

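View pics/s14.png

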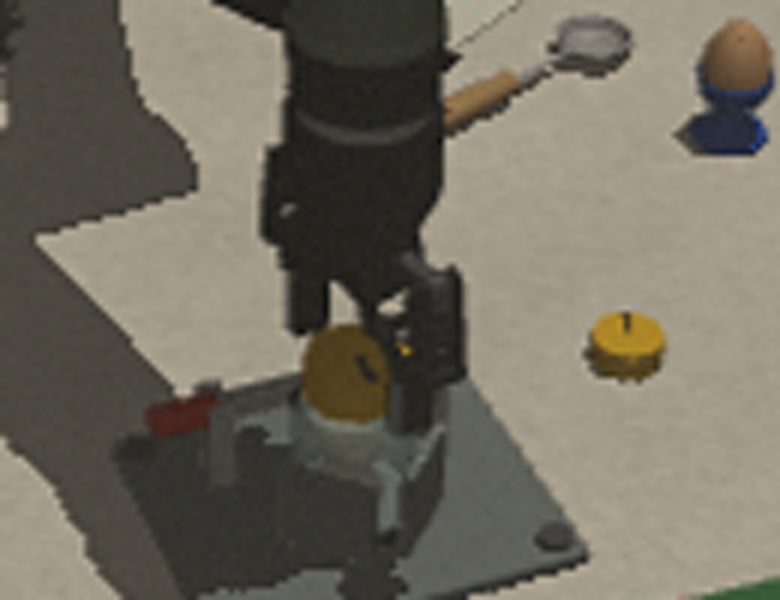

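arm_command:
  targets:
    - [[0, 0, 0], [0, 0, 0]]
    - [[0, 0, 0], [0, 0, 0]]
    - [[0, 0, 0], [0, 0, 0]]
    - [[0, 0, 0], [0, 0, 0]]
    - [[0, 0, 0], [0, 0, 0]]
    - [[0, 0, 0], [0, 0, 0]]
  hand: 3

```text
time_s: 11.55
eef_pos: [0.5669, 0.0087, 0.0823]
eef_rot: [1.235, 1.193, -1.237]
ft_force: [-4.9, 0.8, 8.3]
opening: 0.589
```

Run:
```python
from h import *
s=st(); print(s["moment"]); snap("wrist","w15"); snap("scene","s15",(270,150,400,250),6)
```

```text
11.55 [0.5669 0.0087 0.0823] [[-0.002, 0.999, -0.036], [-0.0, -0.036, -0.999], [-1.0, -0.002, 0.0]] [-4.9  0.8  8.3] 0.589 [-0.115  0.498 -0.343  0.731 -0.     1.492]
[0.00343339 1.28574655 0.03010192]
```

View pics/w15.png

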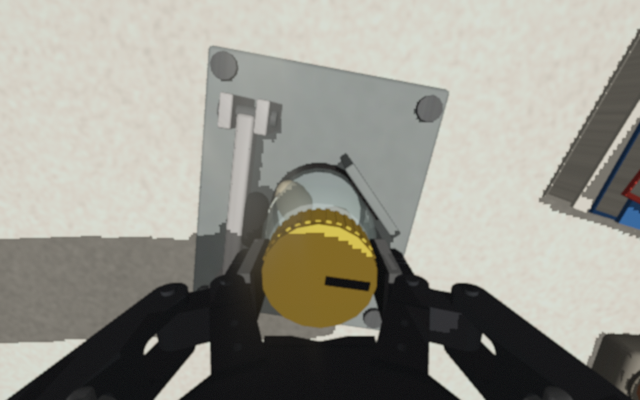

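arm_command:
  targets:
    - [[-0.1, -0.06, 0], [0, 0, 0]]
    - [[0, 0, 0], [-0.1, 0, 0]]
    - [[0, 0, 0], [-0.1, 0, 0]]
    - [[-0.02, 0, 0], [-0.1, 0, 0]]
    - [[0, 0, 0], [0, 0, 0]]

```text
time_s: 12.15
eef_pos: [0.5674, 0.0089, 0.0828]
eef_rot: [1.012, 1.323, -1.012]
ft_force: [-1.6, 1.2, 2.1]
opening: 0.592
```

Run:
```python
from h import *
s=st(); print(np.round(s["moment"],2)); snap("wrist","w16"); snap("top","t16",(280,120,400,220),6)
```

```text
12.15 [0.5674 0.0089 0.0828] [[-0.0, 0.965, 0.262], [0.0, 0.262, -0.965], [-1.0, -0.0, -0.0]] [-1.6  1.2  2.1] 0.592 [-0.115  0.497 -0.343  0.73   0.     1.191]
[0.02 0.49 0.21]
```

View pics/w16.png

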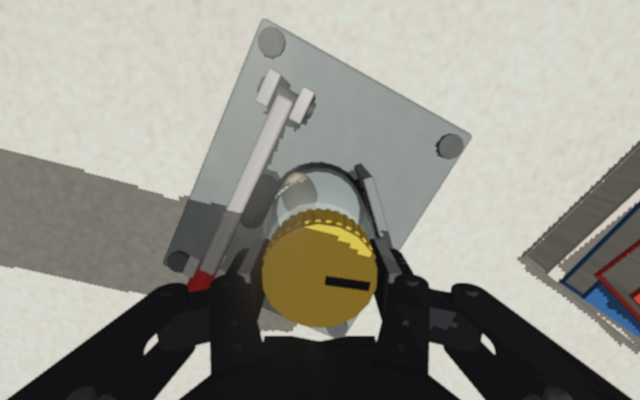

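Run:
```python
from h import *
a=cv2.imread("pics/w15.png");b=cv2.imread("pics/w16.png")
s=bot.get_state(); d=bot.snapshot("wrist")
p=proj(d,[[.567,.0084,.03],[.567,.0084,.06]]); print(p)
c=p[0]
# rotate a by the plate's turn about the axis point so both show plate alike
M=cv2.getRotationMatrix2D(tuple(c),-np.degrees(.3),1); ar=cv2.warpAffine(a,M,(640,400))
o=np.hstack([x[120:240,235:400] for x in(a,ar,b)]); cv2.imwrite("pics/cmp.png",cv2.resize(o,None,fx=1.6,fy=1.6,interpolation=cv2.INTER_CUBIC))
```

```text
[[319.2249622  217.62899282]
 [319.19125828 234.33258374]]
```

View pics/cmp.png

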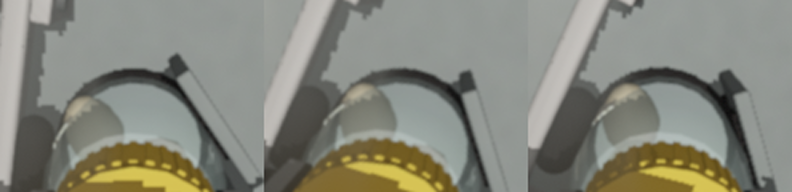

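arm_command:
  targets:
    - [[-0.01, 0, 0], [-0.1, 0, 0]]
    - [[-0.01, 0, 0], [-0.1, 0, 0]]
    - [[-0.01, 0, 0], [-0.1, 0, 0]]
    - [[-0.01, 0, 0], [-0.1, 0, 0]]
    - [[0, 0, 0], [0, 0, 0]]

```text
time_s: 12.8
eef_pos: [0.5675, 0.0087, 0.0831]
eef_rot: [0.708, 1.452, -0.709]
ft_force: [-3.3, 1.9, 4.4]
opening: 0.588
```

Run:
```python
from h import *
s=st(); print(np.round(s["moment"],2)); snap("wrist","w17")
```

```text
12.8 [0.5675 0.0087 0.0831] [[-0.0, 0.788, 0.615], [-0.0, 0.615, -0.788], [-1.0, -0.0, -0.0]] [-3.3  1.9  4.4] 0.588 [-0.115  0.497 -0.343  0.731 -0.     0.793]
[0.04 0.66 0.13]
```

View pics/w17.png

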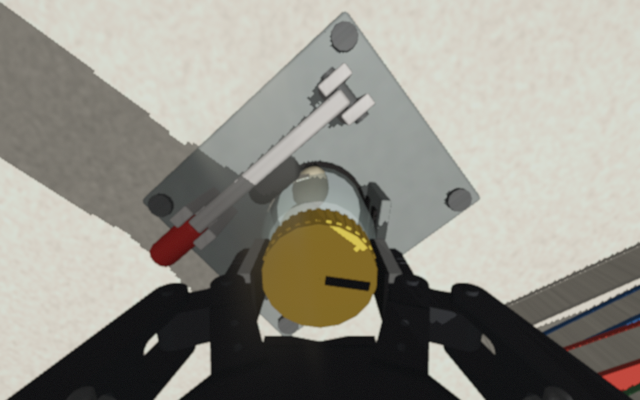

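arm_command:
  targets:
    - [[-0.02, 0, 0], [-0.1, 0, 0]]
    - [[-0.02, 0, 0], [-0.1, 0, 0]]
    - [[-0.02, 0, 0], [-0.1, 0, 0]]
    - [[-0.02, 0, 0], [-0.1, 0, 0]]
    - [[-0.02, 0, 0], [-0.1, 0, 0]]
    - [[-0.02, 0, 0], [-0.1, 0, 0]]
    - [[0, 0, 0], [0, 0, 0]]

```text
time_s: 13.55
eef_pos: [0.5674, 0.0086, 0.0836]
eef_rot: [0.243, 1.558, -0.243]
ft_force: [-0.7, 0.1, -0.7]
opening: 0.588
```

Run:
```python
from h import *
s=st(); print(np.round(s["moment"],2)); snap("wrist","w18")
```

```text
13.55 [0.5674 0.0086 0.0836] [[-0.001, 0.304, 0.953], [-0.0, 0.953, -0.304], [-1.0, -0.0, -0.001]] [-0.7  0.1 -0.7] 0.588 [-0.115  0.497 -0.342  0.733 -0.     0.195]
[ 0.09  0.28 -0.02]
```

View pics/w18.png

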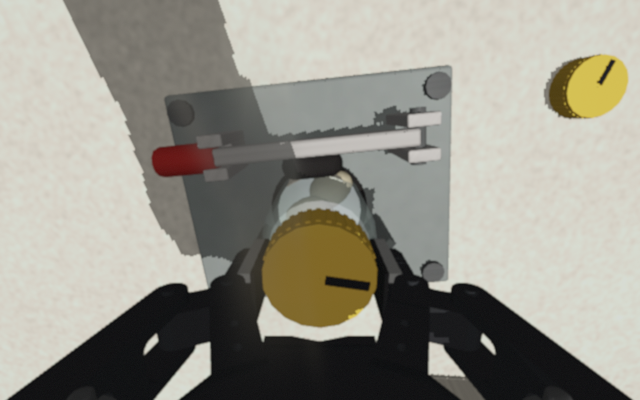

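arm_command:
  targets:
    - [[-0.2, 0, 0], [0, 0, 0]]
    - [[-0.2, 0, 0], [0, 0, 0]]
    - [[0, 0, 0], [0, 0, 0]]

```text
time_s: 13.9
eef_pos: [0.5675, 0.0087, 0.0883]
eef_rot: [0.242, 1.557, -0.242]
ft_force: [-2.8, 1.3, 0.1]
opening: 0.59
```

Run:
```python
from h import *
s=st(); print(np.round(s["moment"],2)); snap("wrist","w19"); snap("scene","s19",(270,150,400,250),6)
```

```text
13.9 [0.5675 0.0087 0.0883] [[-0.0, 0.303, 0.953], [0.0, 0.953, -0.303], [-1.0, 0.0, -0.0]] [-2.8  1.3  0.1] 0.59 [-0.115  0.491 -0.338  0.742  0.     0.193]
[0.16 0.42 0.04]
```

View pics/w19.png

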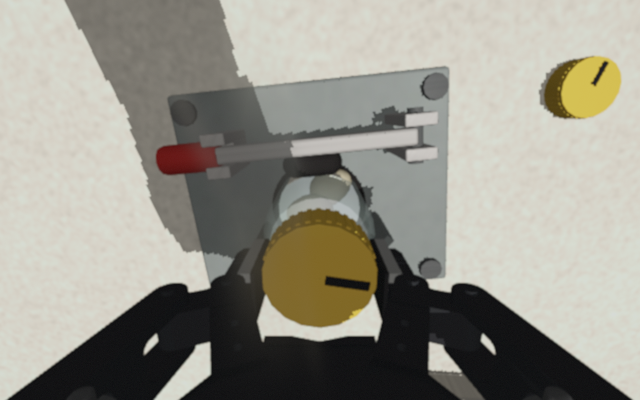

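View pics/s19.png

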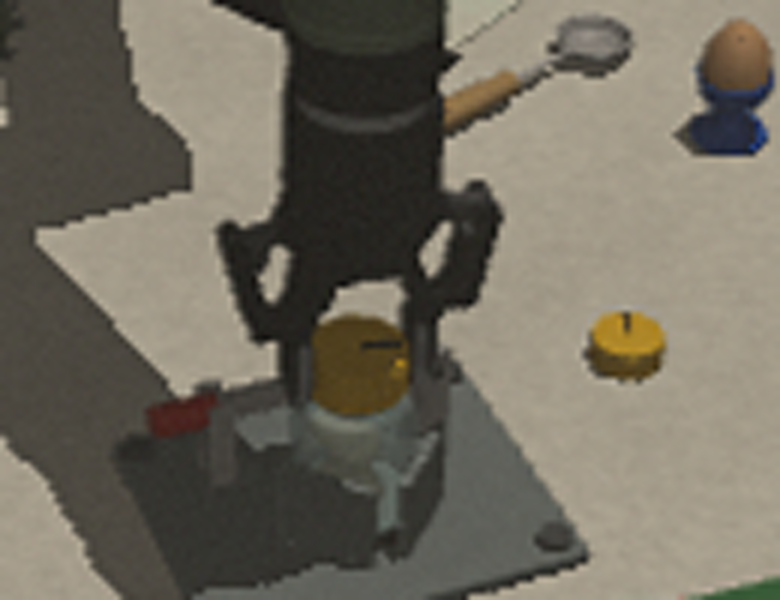

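Lift force is near zero and the egg in the jar stayed put relative to the plate, so the threads have let go. I'm lifting straight up.

arm_command:
  targets:
    - [[-0.4, 0, 0], [0, 0, 0]]
    - [[-0.5, 0, 0], [0, 0, 0]]
    - [[-0.6, 0, 0], [0, 0, 0]]
    - [[-0.6, 0, 0], [0, 0, 0]]
    - [[-0.6, 0, 0], [0, 0, 0]]
    - [[-0.5, 0, 0], [0, 0, 0]]
    - [[0, 0, 0], [0, 0, 0]]
    - [[0, 0, 0], [0, 0, 0]]
    - [[0, 0, 0], [0, 0, 0]]

```text
time_s: 14.9
eef_pos: [0.5674, 0.0087, 0.1198]
eef_rot: [0.241, 1.558, -0.241]
ft_force: [0.3, -1.2, -0.9]
opening: 0.587
```

Run:
```python
from h import *
s=st(); print(np.round(s["moment"],2)); snap("wrist","w20"); snap("scene","s20",(270,150,400,250),6); snap("top","t20")
```

```text
14.9 [0.5674 0.0087 0.1198] [[-0.0, 0.302, 0.953], [0.0, 0.953, -0.302], [-1.0, -0.0, -0.0]] [ 0.3 -1.2 -0.9] 0.587 [-0.115  0.455 -0.303  0.813 -0.     0.192]
[-0.03 -0.04 -0.05]
```

View pics/w20.png

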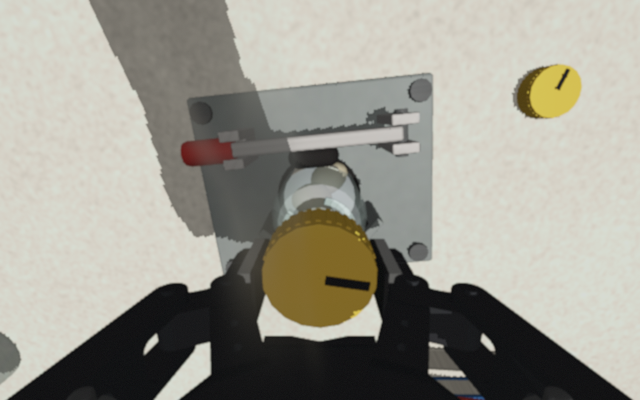

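View pics/s20.png

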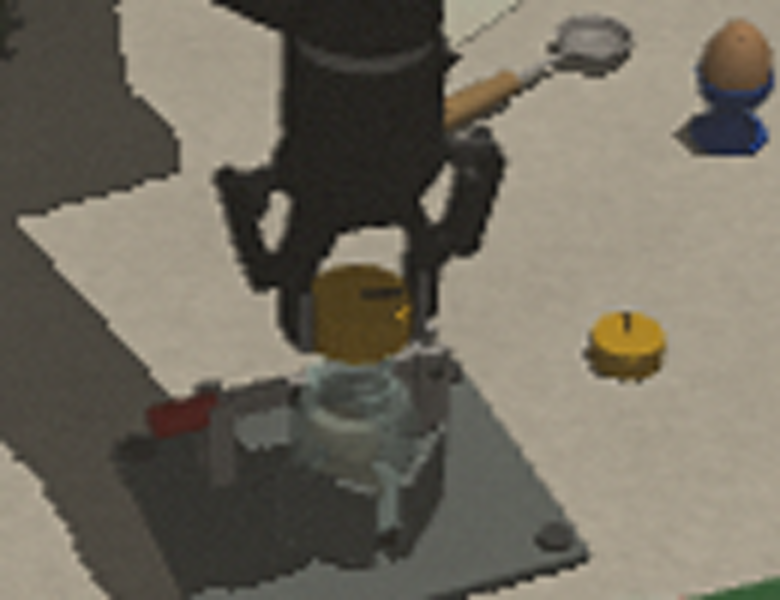

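View pics/t20.png

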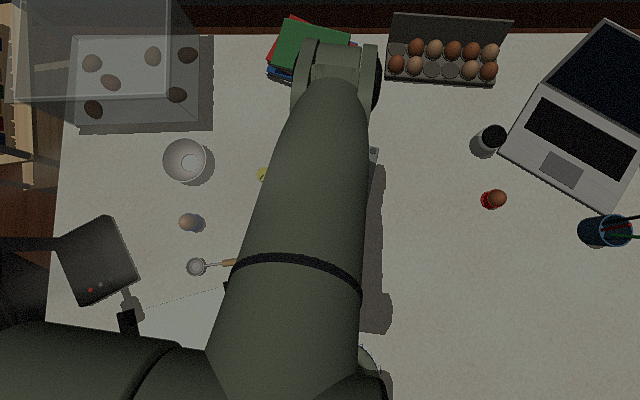

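Run:
```python
from h import *
st(); print(bot.job_done())
```

```text
15.05 [0.5674 0.0087 0.1197] [[-0.001, 0.302, 0.953], [0.0, 0.953, -0.302], [-1.0, -0.0, -0.001]] [0.7 0.2 0.1] 0.591 [-0.115  0.455 -0.303  0.813 -0.     0.192]
the job is handed in; nothing more can be done
None
```

I finished the job and handed it in at about 15 s; `job_done()` gives no verdict, so the result rests on my own checks.

**What I did**
- Pushed the bar's red grip down with closed fingers until it met the hard stop (about 28 N at the end).
- Gripped the cap at 70 N and turned it 1.30 rad anticlockwise. I stopped when the twisting moment and the force had both fallen to about zero.
- Lifted the cap straight up and held it there.

**Last checks**
- **Bar:** its slope and position in the scene picture, taken right after the push, matched level (0 rad). The last pictures still show it in the catch.
- **Cap:** it is level and held, with the pointer about 1.3 rad (1.36 by eye) from the clamp's x. Its lower edge is about 20 mm above the rim, worked out from the lift rather than measured, and it is over the mouth along the line of the lift. The outside force was within sensor noise (about 1 N).
- **Jar:** the egg inside kept its place relative to the clamp plate during turning and lifting, so it did not visibly turn or rise. I only judged this from the pictures.
- **Other things:** none of the loose things look moved, but I compared only by eye.

**What disagreed**
- The plate's corners put the clamp's centre about 8 mm nearer the robot than the cap and hinge did.
- My first push point sat about 8 mm off the grip's centre line, so I shifted it partway down.
- I found the cap's centre from two wrist views 1.2 rad apart, which agreed to about 0.4 mm.

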